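# Put the lids back on the laundry canisters

### The job

The four stoneware laundry canisters on the worktop have been left open. Put each beech lid back on the canister whose shape and size it fits, turned to match and sitting level, fully down on the rim. Leave the canisters and the scrubbing brush standing where they are.

Things in the scene. Friction and masses are not known exactly. Their poses are not given: they have to be found in the camera images.
- can_small: Small round white stoneware canister, 76 mm across outside, 64 mm mouth, 90 mm tall, with round stain tablets in the bottom. It stands open on the worktop, about 0.45 kg, not fixed. Origin: centre of its underside, z up. Wall 6 mm; flat rim 90 mm above the origin. 
- can_large: Large round white stoneware canister, 108 mm across outside, 96 mm mouth, 72 mm tall, with wash tablets in the bottom. It stands open on the worktop, about 0.75 kg, not fixed. Origin: centre of its underside, z up. Wall 6 mm; flat rim 72 mm above the origin. 
- can_square: Square white stoneware canister, 90 x 90 mm outside, 78 x 78 mm mouth, 80 mm tall, with wooden clothes pegs in it. It stands open on the worktop, about 0.7 kg, not fixed. Origin: centre of its underside, z up. Wall 6 mm; flat rim 80 mm above the origin. Its x and y axes run square to its sides.
- can_oblong: Oblong white stoneware canister, 72 mm (its x) by 124 mm (its y) outside, mouth 60 x 112 mm, 62 mm tall, with two soap bars in it. It stands open on the worktop, about 0.7 kg, not fixed. Origin: centre of its underside, z up. Wall 6 mm; flat rim 62 mm above the origin. 
- lid_small: Small round beech lid. Lies plug down. Origin: centre of its underside, z up. Going up: tapered plug 0-12 mm (48 to 58 mm across; 8 mm clear of the wall below, 3 mm on top), plate 12-22 mm (78 mm across), handle 22-52 mm: upright round knob 24 mm across, centred. About 90 g. Seated on the rim, origin 78 mm above the canister's.
- lid_large: Large round beech lid. Lies plug down. Origin: centre of its underside, z up. Going up: tapered plug 0-12 mm (80 to 90 mm across; 8 mm clear of the wall below, 3 mm on top), plate 12-22 mm (110 mm across), handle 22-52 mm: upright round knob 24 mm across, centred. About 150 g. Seated on the rim, origin 60 mm above the canister's.
- lid_square: Square beech lid. Lies plug down. Origin: centre of its underside, z up. Going up: tapered plug 0-12 mm (62 to 72 mm square; 8 mm clear of the wall below, 3 mm on top), plate 12-22 mm (92 x 92 mm), handle 22-52 mm: centred upright bar, 16 mm thick (own x), 50 mm long (own y). About 140 g. Seated on the rim, origin 68 mm above the canister's; any quarter turn fits.
- lid_oblong: Oblong beech lid. Lies plug down. Origin: centre of its underside, z up. Going up: tapered plug 0-12 mm (44 x 96 to 54 x 106 mm; 8 mm clear of the wall below, 3 mm on top), plate 12-22 mm (74 (x) by 126 mm (y)), handle 22-52 mm: centred upright bar, 16 mm thick (own x), 50 mm long (own y). About 150 g. Seated on the rim, origin 50 mm above the canister's; fits either way round.
- brush: Wooden scrubbing brush, a bystander lying bristles down: 46 mm (its x) by 120 mm (its y), 36 mm tall. Origin: centre of its underside. Nothing is done with it.
Not all that is in view belongs to the job. What is shaped like the can_small but red is not meant.

How it is judged:
At the end, for the whole second after the job is handed in: Every lid sits on its own canister: centres within 8 mm horizontally, plate down on the rim within 4 mm, level within 0.06 rad, the square and oblong lids lined up with their canister's sides within 0.2 rad, all at rest; the canisters and the brush are upright and within 40 mm of where they stood (horizontal distance between lid_small and can_small below 0.008 m and z of lid_small in the frame of can_small between 0.074 and 0.082 m and angle between each of lid_small, lid_large, lid_square, lid_oblong's own z axis and vertical below 0.06 rad and linear speed of each of lid_small, can_small, lid_large, can_large, lid_square, can_square, lid_oblong, can_oblong below 0.02 m/s and horizontal distance between lid_large and can_large below 0.008 m and z of lid_large in the frame of can_large between 0.056 and 0.064 m and horizontal distance between lid_square and can_square below 0.008 m and z of lid_square in the frame of can_square between 0.064 and 0.072 m and horizontal distance between lid_oblong and can_oblong below 0.008 m and z of lid_oblong in the frame of can_oblong between 0.046 and 0.054 m and angle between the x axis of lid_oblong and the x axis of can_oblong, either way round below 0.2 rad and (angle between the x axis of lid_square and the x axis of can_square, either way round below 0.2 rad or angle between the x axis of lid_square and the y axis of can_square, either way round below 0.2 rad) and distance of each of can_small, can_large, can_square, can_oblong, brush from where it was at the start of the episode below 0.04 m and angle between each of can_small, can_large, can_square, can_oblong, brush's own z axis and vertical below 0.1 rad); the robot touches nothing.
It fails at once if a canister was knocked over or lifted off its place, or the brush pushed away (distance of any of can_small, can_large, can_square, can_oblong, brush from where it was at the start of the episode above 0.06 m or angle between any of can_small, can_large, can_square, can_oblong's own z axis and vertical above 0.5 rad).
It also fails if it takes over 109 s, if anything falls off the work surface, if the arm or the gripper's body presses on something with over 40 N, if the wrist force passes 120 N, or if a joint passes its speed limit or range.

### The arm

A 7-joint arm with a two-finger parallel gripper is mounted at the origin on the work surface. World frame = base frame: x ahead of the robot, y to its left, z up, the work surface at z = 0. Lengths are in m, angles in rad, forces in N, time in s.
With the tool pointing down it reaches from about 0.425 to 0.8 m from the base axis. Payload 8.3 kg.
Tool frame: the origin (TCP) lies at the very end of the fingers, on their centre line; the grasp point (between the pads) lies 19 mm behind it (manip.grip_depth is the distance from the TCP to the grasp point, in m); z points along the fingers, y is the line along which they close (so a half turn about z gives the same grasp; the last joint's range is limited). The gripper opens to 85 mm and grips with 20 to 120 N. Pads are 22 mm wide; open, the fingers measure 114 mm over their backs; the gripper's body (76 mm by 85 mm) begins 54 mm behind the grasp point. The pads swing forward as they close: fully open they stand 13 mm farther back than shut.
Start: joints at [-1.3, 0.383, 0.016, 1.37, -0.006, 1.388, -0.046], TCP at [0.205, 0.591, 0.231] pointing down, gripper open.
Joint ranges: [-2.95, 2.95], [-0.25, 2.06], [-1.52, 1.56], [0.18, 2.33], [-1.44, 4.58], [0.02, 2.06], [-3.01, 3.01]. Speed limits (rad/s): [2.39, 2.39, 3.01, 3.01, 3.14, 3.14, 3.14].

### API

Orientations are given as [roll, pitch, yaw] about the fixed x, y, z axes, in that order (R = Rz(yaw) Ry(pitch) Rx(roll)).
In Python, from plant import manip gives the robot as it stands. The module is installed in compiled form; this text tells all that it offers.
- The arm moves only by the shell command python3 -m inch [FORCE], which reads ROWS from standard input. ROWS is a JSON list of rows, 1 to 8 of them, each of 5 numbers: dx, dy, dz in m, then a turn about the tool's z in rad, then the finger opening in m; each row shifts and turns the commanded pose from where the row before left it, along the tool's axes as they then stand; what a row does not reach is not made up. A row lasts 1/10 s, in which the tool goes at most 0.05 m and 0.15 rad, less where a joint would pass 70% of its speed; a pose out of reach is approached as far as the arm can. The fingers move at their own pace and stop on an object; FORCE is the grip in N (left out, the last holds). Time passes only in rows, so rows that do not move let the fingers close. It prints the time, the measured TCP pose, the force, the opening and the grip force at its end. Input that does not fit is refused with a message, and nothing moves.
- manip.state(): the state, without advancing time (a new reading comes with each control period).
- manip.read_camera(name): name is "scene" or "top" or "wrist"; returns a dict with "img" (420x560x3 uint8, red, green, blue), "depth" (420x560 float32, m along the optical axis (not along the pixel's ray), 0 where there is no reading), "fov_y" (degrees; the focal length in pixels is half the picture's height over the tangent of half this angle, whatever the lens; pixels are square), "cx", "cy" (the principal point, pixels), "extrinsics" (4x4, takes a point from world to camera coordinates). Camera axes: x right, y down, z forward; pixel columns grow to the right and rows downward; lengths in m; the calibration is good to about 2 mm. A picture is of the moment at which its call begins.
- manip.sign_off(): hands the job in; it is judged then, once.
The state is a dict: "t": time; "joints": joint angles; "qvel": joint speeds; "joint_efforts": joint torques, N m; "ee_pos": TCP position; "tcp_rot": TCP orientation; "ft_force": force on the tool from outside, world axes, zero at the start; "moment": the same for the moment, N m; "finger_gap": finger opening in m; "grip_force": force on a finger pad.
Only numpy, scipy, OpenCV 4.12 (cv2) and the standard library are available. Lean on these libraries where they do the work, as an engineer would, in place of code of your own. Each camera call takes 0.05 s, during which the arm holds its last target. There are 200 camera calls.

## Working session

There is one attempt and no reset: what is moved stays moved. The work goes in short steps, Python scripts to look and compute and a shell command to move; the robot and the scene stay as the last step left them, time stands still between calls to the robot, and variables do not carry over. Pictures are saved under pics/ and viewed, at most 14 in all, crops included, and the job is handed in when it is done.

```bash
mkdir -p pics; python3 - <<'E'
from plant import manip
import cv2,numpy as np
for n in ["top","scene"]:
    c=manip.read_camera(n); cv2.imwrite(f"pics/{n}0.png",c["img"][:,:,::-1]); np.savez(f"{n}0.npz",**c)
    print(n,c["fov_y"],c["cx"],c["cy"],np.round(c["extrinsics"],3).tolist(), (c["depth"]>0).mean())
s=manip.state();print(s["ee_pos"],s["tcp_rot"],s["t"],s["finger_gap"],s["ft_force"])
E
```

```text
top 49.44809336250596 277.766304728395 204.00037337112812 [[0.01, -1.0, 0.0, -0.007], [-0.993, -0.01, -0.118, 0.498], [0.118, 0.001, -0.993, 1.292], [0.0, 0.0, 0.0, 1.0]] 0.9961181972789116
scene 51.36329685471902 279.1166531181369 219.77963833893642 [[-0.626, 0.779, 0.015, 0.338], [0.524, 0.435, -0.733, -0.239], [-0.578, -0.451, -0.68, 1.561], [0.0, 0.0, 0.0, 1.0]] 0.9787840136054422
[0.20458894 0.59008964 0.23035693] [-3.13980015e+00  4.68149034e-05  2.80785522e+00] 0.1 0.08538808944301698 [-1.21728411  0.05412221 -0.02131636]
```

View pics/top0.png

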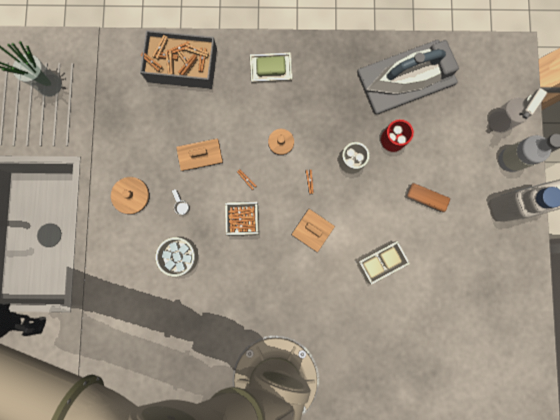

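View pics/scene0.png

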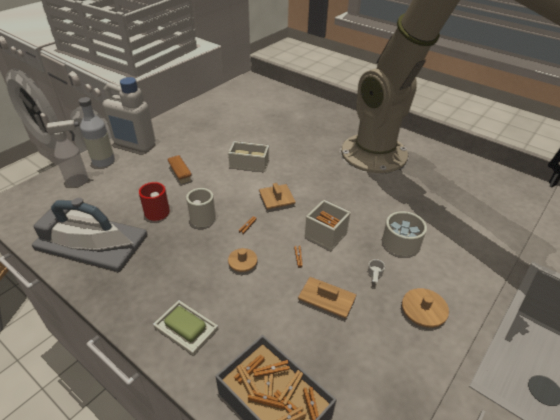

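Top view: lids are large (129,195), oblong (199,155), small (281,142) and square (313,230). Canisters are large (176,257), square (242,219), small (355,156) and oblong (383,263). The red decoy is at (398,134) and the brush at (428,197). Next I'll measure each one from the depth clouds of both cameras.

```bash
cat > h.py <<'E'
import numpy as np,cv2
from plant import manip
def cloud(c):
    f=210/np.tan(np.radians(c["fov_y"]/2)); d=np.asarray(c["depth"],float)
    v,u=np.mgrid[:420,:560]
    p=np.stack([(u-c["cx"])/f*d,(v-c["cy"])/f*d,d],-1)
    E=np.asarray(c["extrinsics"]); P=(p-E[:3,3])@E[:3,:3]
    P[d<=0]=np.nan
    return P
def pix(c,X):
    f=210/np.tan(np.radians(c["fov_y"]/2)); E=np.asarray(c["extrinsics"])
    q=E[:3,:3]@X+E[:3,3]; return q[0]/q[2]*f+float(c["cx"]),q[1]/q[2]*f+float(c["cy"])
def rect(pts):  # hull min-area rectangle, metres
    (cx,cy),(w,h),a=cv2.minAreaRect((pts*1000).astype(np.float32)); return cx,cy,w,h,a
T=dict(lid_small=(281,142,.022,.078/2),lid_large=(129,195,.022,.11/2),lid_square=(313,230,.022,.065),lid_oblong=(199,155,.022,.073),
 can_small=(355,156,.09,.038),can_large=(176,257,.072,.054),can_square=(242,219,.08,.064),can_oblong=(383,263,.062,.072),brush=(428,197,.036,.065))
E
python3 - <<'E'
from h import *
t=dict(np.load("top0.npz"));s=dict(np.load("scene0.npz"))
Pt,Ps=cloud(t),cloud(s)
print("table z",np.nanmedian(Pt[280:320,400:450,2]),np.nanmedian(Ps[180:220,90:120,2]), np.nanmedian(Ps[300:315,240:260,2]))
for k,(u,v,z,r) in T.items():
    f=210/np.tan(np.radians(t["fov_y"]/2)); E=t["extrinsics"]
    ray=E[:3,:3].T@np.array([(u-t["cx"])/f,(v-t["cy"])/f,1]); o=-E[:3,:3].T@E[:3,3]
    c=(o+ray*(z-o[2])/ray[2])[:2]
    for n,P in(("top",Pt),("scn",Ps)):
        Q=P.reshape(-1,3); m=(np.hypot(*(Q[:,:2]-c).T)<r+.015)&(np.abs(Q[:,2]-z)<.006)
        q=Q[m]
        if len(q)<10: print(k,n,len(q));continue
        x=rect(q[:,:2]); e,er=cv2.minEnclosingCircle((q[:,:2]*1000).astype(np.float32))
        print(k,n,len(q),"ztop %.1f"%(1e3*np.median(q[:,2])),"rect",np.round(x,1),"circ",np.round([*e,er],1))
        hi=Q[(np.hypot(*(Q[:,:2]-c).T)<.035)&(Q[:,2]>.045)]
        if k[:3]=="lid" and len(hi)>4:
            hi=hi[hi[:,2]>.047]; print("    handle n",len(hi),"zmax %.1f"%(1e3*np.median(hi[:,2])),np.round(rect(hi[:,:2]),1))
E
```

```text
table z 0.0010209864180302556 -0.0004958073221814344 -0.00028093446869855766
lid_small top 461 ztop 22.6 rect [686.1  -8.   74.2  77.7  89.8] circ [685.7  -8.1  39.2]
    handle n 52 zmax 52.6 [684.4  -7.8  22.   20.4   1.6]
lid_small scn 442 ztop 21.3 rect [686.7  -5.9  76.4  76.4  10.5] circ [686.3  -6.8  39.8]
    handle n 50 zmax 51.4 [685.8  -5.8  21.1  21.3  21.8]
lid_large top 994 ztop 22.3 rect [520.3 433.  108.8 109.   66.7] circ [520.6 433.3  55.3]
    handle n 55 zmax 51.7 [520.1 434.   21.3  21.2  57.8]
lid_large scn 1266 ztop 22.1 rect [520.8 434.7 110.2 108.5  37.1] circ [519.9 433.8  56.8]
    handle n 72 zmax 51.5 [520.3 434.8  24.1  21.5  14. ]
lid_square top 869 ztop 22.6 rect [ 423.3 -103.6   92.    92.5   56. ] circ [ 423.7 -103.5   63.8]
    handle n 99 zmax 52.5 [ 422.9 -103.4   48.6   16.    56.8]
lid_square scn 520 ztop 21.4 rect [ 423.4 -103.   101.7   92.1   56.2] circ [ 424.8 -100.4   64.6]
    handle n 56 zmax 51.3 [ 425.  -101.6   48.7   15.3   59.7]
lid_oblong top 903 ztop 22.4 rect [643.7 233.2  75.6 126.7  12.8] circ [642.7 232.4  70.9]
    handle n 93
[... 437 characters left out ...]
04.7 107.5   0.4] circ [343.  283.1  54.3]
can_large scn 281 ztop 70.7 rect [344.  284.3 109.  105.5  14.7] circ [343.3 283.3  55.5]
can_square top 266 ztop 79.9 rect [451.4 100.3  90.2  89.8   2.3] circ [451.1  99.9  61.8]
can_square scn 267 ztop 78.8 rect [451.8 101.5  94.4  91.3   2. ] circ [452.4 101.8  61.8]
can_oblong top 310 ztop 61.9 rect [ 333.1 -299.2   72.6  125.1   28. ] circ [ 333.3 -299.8   70.4]
can_oblong scn 200 ztop 59.8 rect [ 333.6 -297.6   80.   124.7   26.7] circ [ 334.4 -295.4   69.3]
brush top 619 ztop 36.4 rect [ 521.2 -436.2  119.4   46.2   67.4] circ [ 520.9 -436.5   61.1]
brush scn 296 ztop 34.8 rect [ 522.2 -435.6  125.7   45.3   66.8] circ [ 520.3 -434.9   65. ]
```

All sizes and heights from both views agree with the spec. Now a small planning helper that prints the deltas in tool axes.

```bash
cat > go.py <<'E'
import sys,numpy as np
from scipy.spatial.transform import Rotation as R
from plant import manip
G=dict(ls=(685.8,-7.2,None),ll=(520.3,433.7,None),lq=(423.5,-103,56.5),lo=(644,233.9,103.),
 cs=(630.8,-216,None),cl=(343.3,283.3,None),cq=(451.5,100.8,92.2),co=(333.3,-298.6,117.5))
def show(name):
    s=manip.state(); p=np.array(s["ee_pos"]); r=R.from_euler("xyz",s["tcp_rot"]); x,y,yaw=G[name]
    d=r.inv().apply([x/1e3-p[0],y/1e3-p[1],0]); t=0 if yaw is None else -((np.radians(yaw)-s["tcp_rot"][2]+np.pi/2)%np.pi-np.pi/2)
    print(name,"t %.1f z %.4f"%(s["t"],p[2]),"tool dx dy %.4f %.4f turn %.3f"%(d[0],d[1],t),"gap %.3f F"%s["finger_gap"],np.round(s["ft_force"],1),"grip",round(float(s["grip_force"]),1), "j",np.round(s["joints"],2))
for n in sys.argv[1:]: show(n)
E
python3 go.py ll cl lo
```

```text
ll t 0.1 z 0.2304 tool dx dy -0.3495 -0.0443 turn 0.000 gap 0.085 F [-1.2  0.1 -0. ] grip 0.0 j [-1.3   0.38  0.02  1.37 -0.01  1.39 -0.05]
cl t 0.1 z 0.2304 tool dx dy -0.2316 -0.2444 turn 0.000 gap 0.085 F [-1.2  0.1 -0. ] grip 0.0 j [-1.3   0.38  0.02  1.37 -0.01  1.39 -0.05]
lo t 0.1 z 0.2304 tool dx dy -0.5318 -0.1926 turn 1.010 gap 0.085 F [-1.2  0.1 -0. ] grip 0.0 j [-1.3   0.38  0.02  1.37 -0.01  1.39 -0.05]
```

```bash
echo '[[-0.044,-0.0055,0.012,0,0.085],[-0.044,-0.0055,0.012,0,0.085],[-0.044,-0.0055,0.012,0,0.085],[-0.044,-0.0055,0.012,0,0.085],[-0.044,-0.0055,0.012,0,0.085],[-0.044,-0.0055,0.012,0,0.085],[-0.044,-0.0055,0.012,0,0.085],[-0.0415,-0.0058,0.012,0,0.085]]' | python3 -m inch 40; echo '[[0,0,0,0,0.085],[0,0,0,0,0.085]]' | python3 -m inch; python3 go.py ll
```

```text
t: 0.9
ee_pos: [0.5219, 0.4328, 0.1343]
tcp_rot: [-3.141, -0.0, 2.808]
ft_force: [-0.1, -0.2, -0.9]
finger_gap: 0.0852
grip_force: 0.0
t: 1.1
ee_pos: [0.5214, 0.4323, 0.1339]
tcp_rot: [-3.139, -0.001, 2.805]
ft_force: [-0.3, 0.7, -0.3]
finger_gap: 0.085
grip_force: 0.0
ll t 1.1 z 0.1339 tool dx dy 0.0015 0.0010 turn 0.000 gap 0.085 F [-0.3  0.7 -0.3] grip 0.0 j [-0.83  0.56  0.14  1.34 -0.08  1.25  0.55]
```

```bash
echo '[[0.0015,0.001,0.036,0,0.085],[0,0,0.036,0,0.085],[0,0,0.036,0,0.06],[0,0,0,0,0.0],[0,0,0,0,0.0],[0,0,0,0,0.0],[0,0,0,0,0.0],[0,0,0,0,0.0]]' | python3 -m inch 40; python3 go.py ll; echo '[[0,0,0,0,0],[0,0,0,0,0],[0,0,-0.01,0,0],[0,0,-0.04,0,0],[0,0,-0.05,0,0],[0,0,-0.05,0,0],[0,0,0,0,0]]' | python3 -m inch; python3 go.py cl
```

```text
t: 1.9
ee_pos: [0.5205, 0.4373, 0.0304]
tcp_rot: [3.137, 0.002, 2.808]
ft_force: [-1.1, 1.1, 7.8]
finger_gap: 0.0224
grip_force: 40.0
ll t 1.9 z 0.0304 tool dx dy -0.0010 -0.0035 turn 0.000 gap 0.022 F [-1.1  1.1  7.8] grip 40.0 j [-0.83  0.65  0.13  1.44 -0.09  1.05  0.55]
t: 2.6
ee_pos: [0.5228, 0.438, 0.1881]
tcp_rot: [3.128, 0.007, 2.807]
ft_force: [1.0, 0.8, -1.2]
finger_gap: 0.023
grip_force: 39.6
cl t 2.6 z 0.1881 tool dx dy 0.1188 -0.2049 turn 0.000 gap 0.023 F [ 1.   0.8 -1.2] grip 39.6 j [-0.84  0.52  0.14  1.28 -0.07  1.33  0.54]
```

```bash
echo '[[0,0,0,0,0],[0,0,0,0,0]]' | python3 -m inch; python3 - <<'E'
from h import *
for n in["wrist","top"]:
    c=manip.read_camera(n); cv2.imwrite(f"pics/{n}1.png",c["img"][:,:,::-1]); P=cloud(c).reshape(-1,3)
    p=np.array(manip.state()["ee_pos"]); m=(np.hypot(*(P[:,:2]-p[:2]).T)<.065)&(abs(P[:,2]-p[2]+.003)<.012)
    print(n,m.sum(), np.round(1e3*p,1), np.round(rect(P[m][:,:2]),1),np.round(np.percentile(P[m][:,2],[5,50,95]),4))
    A=np.c_[P[m][:,:2],np.ones(m.sum())]; print(np.linalg.lstsq(A,P[m][:,2],rcond=None)[0])
print(manip.state()["tcp_rot"])
E
```

```text
t: 2.8
ee_pos: [0.5187, 0.4351, 0.1764]
tcp_rot: [-3.14, -0.001, 2.808]
ft_force: [-0.4, -0.8, -1.7]
finger_gap: 0.0227
grip_force: 39.6
wrist 30413 [518.5 434.9 175.6] [518.6 433.6 106.4 109.   19.1] [0.1657 0.1668 0.1682]
[ 0.00256787 -0.00555186  0.16837575]
top 888 [518.5 434.9 175.4] [517.7 424.8  91.  108.7  75.4] [0.1634 0.1676 0.1713]
[-0.0025799  -0.00161315  0.16952986]
[-3.13858709e+00 -1.62610081e-03  2.80779464e+00]
```

View pics/wrist1.png

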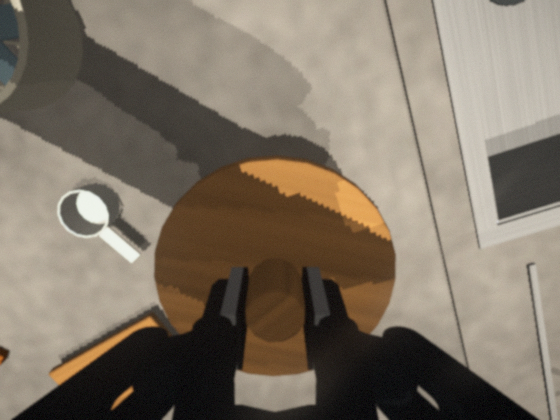

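Lid is level and held: wrist view shows the knob between the pads, the lid centred at about (275,265) px, which is (518.6,433.6) mm, and the plate top 9 mm below the TCP.

```bash
echo '[[0.02328,-0.03988,0,0,0],[0.02328,-0.03988,0,0,0],[0.02328,-0.03988,0,0,0],[0.02328,-0.03988,0,0,0],[0.02328,-0.03988,0,0,0],[0,0,0,0,0],[0,0,0,0,0],[0,0,0,0,0]]' | python3 -m inch 60;  cat > held.py <<'E'
from h import *
import sys
n=sys.argv[1] if len(sys.argv)>1 else "wrist"
c=manip.read_camera("wrist"); P=cloud(c).reshape(-1,3); s=manip.state(); p=np.array(s["ee_pos"])
m=(np.hypot(*(P[:,:2]-p[:2]).T)<.075)&(abs(P[:,2]-p[2]+.006)<.011); q=P[m]
print("tcp",np.round(1e3*p,1),"yaw %.1f"%np.degrees(s["tcp_rot"][2]),"lid rect",np.round(rect(q[:,:2]),1),"z",np.round(1e3*np.percentile(q[:,2],[10,50,90]),1),"slope",np.round(np.linalg.lstsq(np.c_[q[:,:2],np.ones(len(q))],q[:,2],rcond=None)[0][:2],3))
if len(sys.argv)>1:
    from go import G,np as _
    x,y,z=map(float,sys.argv[1:4])
    lo=P[(np.hypot(P[:,0]-x/1e3,P[:,1]-y/1e3)<.085)&(abs(P[:,2]-z/1e3)<.005)]
    if len(lo)>20: print("rim seen",len(lo),np.round(rect(lo[:,:2]),1))
E
python3 held.py 343.3 283.3 72; python3 go.py cl
```

```text
t: 3.7
ee_pos: [0.3445, 0.2859, 0.1773]
tcp_rot: [3.141, 0.0, 2.808]
ft_force: [1.0, 0.3, -1.0]
finger_gap: 0.022
grip_force: 59.4
tcp [344.8 286.  177.2] yaw 160.9 lid rect [344.9 285.9 109.  106.2  33.3] z [166.9 167.7 168.5] slope [ 0.004 -0.003]
cl t 3.8 z 0.1772 tool dx dy 0.0005 -0.0030 turn 0.000 gap 0.022 F [ 0.1 -0.2 -1.2] grip 59.4 j [-0.89  0.04  0.12  1.91 -0.    1.19  0.48]Traceback (most recent call last):
  File "held.py", line 8, in <module>
    from go import G,np as _
  File "go.py", line 10, in <module>
    for n in sys.argv[1:]: show(n)
                           ~~~~^^^
  File "go.py", line 7, in show
    s=manip.state(); p=np.array(s["ee_pos"]); r=R.from_euler("xyz",s["tcp_rot"]); x,y,yaw=G[name]
                                                                                          ~^^^^^^
KeyError: '343.3'
```

```bash
sed -i '/from go/d' held.py; echo '[[0.0005,-0.003,0.03,0,0],[0,0,0.03,0,0],[0,0,0.015,0,0],[0,0,0.006,0,0],[0,0,0,0,0],[0,0,0,0,0]]' | python3 -m inch 60; python3 held.py 343.3 283.3 72; python3 go.py cl
```

```text
t: 4.35
ee_pos: [0.3433, 0.2833, 0.097]
tcp_rot: [3.141, 0.0, 2.808]
ft_force: [0.4, 0.7, -1.0]
finger_gap: 0.0218
grip_force: 59.4
tcp [343.4 283.4  97.2] yaw 160.9 lid rect [343.2 281.9 106.4 108.8  19.2] z [86.6 87.4 88.3] slope [ 0.004 -0.003]
rim seen 888 [299.6 291.7  80.4  18.5  77.2]
cl t 4.4 z 0.0972 tool dx dy 0.0000 -0.0001 turn 0.000 gap 0.022 F [-0.5 -0.5 -0.5] grip 59.4 j [-0.88  0.12  0.13  2.02 -0.02  1.    0.49]
```

```bash
echo '[[0,0,0.002,0,0],[0,0,0.002,0,0],[0,0,0.0015,0,0],[0,0,0,0,0],[0,0,0,0,0]]' | python3 -m inch; python3 held.py; python3 go.py cl
```

```text
t: 4.9
ee_pos: [0.3426, 0.2826, 0.0908]
tcp_rot: [-3.142, -0.0, 2.808]
ft_force: [0.2, 0.2, -1.4]
finger_gap: 0.022
grip_force: 59.4
tcp [342.6 282.7  90.8] yaw 160.9 lid rect [342.4 281.1 106.4 109.   19.1] z [80.5 81.3 82.1] slope [ 0.003 -0.003]
cl t 5.0 z 0.0908 tool dx dy -0.0005 0.0008 turn 0.000 gap 0.022 F [-0.  1. -1.] grip 59.4 j [-0.88  0.12  0.13  2.03 -0.02  0.99  0.49]
```

```bash
echo '[[0,0,0.001,0,0],[0,0,0.001,0,0],[0,0,0,0,0],[0,0,0,0,0]]' | python3 -m inch; python3 go.py cl
```

```text
t: 5.35
ee_pos: [0.3427, 0.2828, 0.0903]
tcp_rot: [3.141, 0.0, 2.808]
ft_force: [-5.7, -5.8, 17.1]
finger_gap: 0.0221
grip_force: 61.5
cl t 5.3 z 0.0903 tool dx dy -0.0004 0.0007 turn 0.000 gap 0.022 F [-5.7 -5.8 17.1] grip 61.5 j [-0.88  0.12  0.13  2.03 -0.02  0.99  0.49]
```

```bash
echo '[[0,0,-0.001,0,0.022],[0,0,0,0,0.06],[0,0,0,0,0.085],[0,0,0,0,0.085],[0,0,-0.04,0,0.085],[0,0,-0.04,0,0.085],[0,0,0,0.145,0.085],[0,0,0,0.145,0.085]]' | python3 -m inch 40;echo '[[0,0,0,0.144,0.085],[0,0,0,0.144,0.085],[0,0,0,0.144,0.085],[0,0,0,0.144,0.085],[0,0,0,0.144,0.085],[0,0,0,0,0.085],[0,0,0,0,0.085]]' | python3 -m inch; python3 go.py lo; python3 - <<'E'
from h import *
c=manip.read_camera("wrist"); cv2.imwrite("pics/wrist2.png",c["img"][:,:,::-1]); P=cloud(c).reshape(-1,3)
q=P[(np.hypot(P[:,0]-.3433,P[:,1]-.2833)<.07)&(abs(P[:,2]-.08)<.008)]
print(rect(q[:,:2]),np.median(q[:,2]),np.linalg.lstsq(np.c_[q[:,:2],np.ones(len(q))],q[:,2],rcond=None)[0])
E
```

```text
t: 6.15
ee_pos: [0.3433, 0.2833, 0.1711]
tcp_rot: [3.139, 0.0, 2.512]
ft_force: [-0.5, 0.7, -0.8]
finger_gap: 0.0847
grip_force: 0.0
t: 6.85
ee_pos: [0.3425, 0.2826, 0.1697]
tcp_rot: [-3.141, 0.0, 1.802]
ft_force: [-0.6, 0.9, -0.3]
finger_gap: 0.0852
grip_force: 0.0
lo t 6.8 z 0.1697 tool dx dy -0.1166 0.2822 turn 0.005 gap 0.085 F [-0.6  0.9 -0.3] grip 0.0 j [-0.9   0.03  0.15  1.93 -0.01  1.17 -0.52]
(344.46099853515625, 282.1046447753906, 108.74264526367188, 109.06520080566406, 38.99332809448242) 0.08087299200948311 [ 0.00028207 -0.00206068  0.08134952]
```

View pics/wrist2.png

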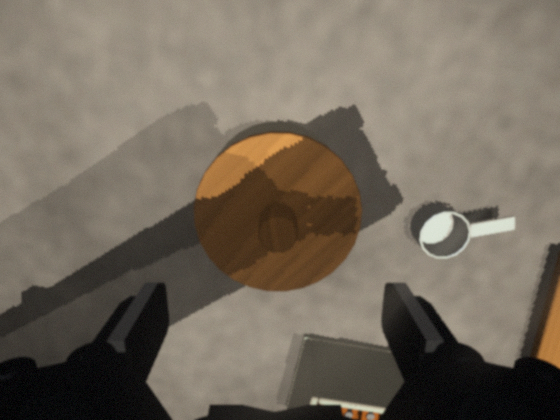

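Large lid sits level on its canister, centred at about (278,210) px with the plate top at 81 mm. Next is the oblong lid.

```bash
echo '[[-0.01666,0.0403,0.005,0.005,0.085],[-0.01666,0.0403,0.005,0,0.085],[-0.01666,0.0403,0.005,0,0.085],[-0.01666,0.0403,0.005,0,0.085],[-0.01666,0.0403,0.005,0,0.085],[-0.01666,0.0403,0.005,0,0.085],[-0.01666,0.0403,0.005,0,0.085],[0,0,0,0,0.085]]' | python3 -m inch; echo '[[0,0,0,0,0.085],[0,0,0,0,0.085]]' | python3 -m inch; python3 go.py lo;python3 - <<'E'
from h import *
c=manip.read_camera("wrist"); P=cloud(c).reshape(-1,3)
for z in(.022,.052):
    q=P[(np.hypot(P[:,0]-.644,P[:,1]-.234)<.08)&(abs(P[:,2]-z)<.005)]
    print(len(q),np.round(rect(q[:,:2]),1),np.median(q[:,2]))
E
```

```text
t: 7.7
ee_pos: [0.647, 0.227, 0.1309]
tcp_rot: [-3.139, 0.004, 1.791]
ft_force: [-0.7, -0.5, 0.5]
finger_gap: 0.0853
grip_force: 0.0
t: 7.9
ee_pos: [0.6427, 0.232, 0.1348]
tcp_rot: [-3.141, -0.001, 1.795]
ft_force: [-0.4, 0.4, -0.2]
finger_gap: 0.0846
grip_force: 0.0
lo t 7.9 z 0.1348 tool dx dy 0.0016 0.0016 turn -0.002 gap 0.085 F [-0.4  0.4 -0.2] grip 0.0 j [-0.58  0.58  0.29  1.33 -0.16  1.26 -0.06]
15512 [644.5 232.7  74.3 125.9  12.5] 0.020845928865618753
1836 [644.4 232.8  15.9  50.1  12.4] 0.050562927103545846
```

```bash
echo '[[0.0005,0.0016,0.035,0.008,0.085],[0,0,0.035,0,0.085],[0,0,0.034,0,0.06],[0,0,0,0,0.03],[0,0,0,0,0.0],[0,0,0,0,0.0],[0,0,0,0,0.0],[0,0,0,0,0.0]]' | python3 -m inch 60; python3 go.py lo; echo '[[0,0,0,0,0],[0,0,-0.01,0,0],[0,0,-0.04,0,0],[0,0,-0.045,0,0],[0,0,-0.045,0,0],[0,0,0,0,0],[0,0,0,0,0],[0,0,0,0,0]]' | python3 -m inch; python3 held.py; python3 go.py co
```

```text
t: 8.75
ee_pos: [0.6466, 0.2328, 0.0339]
tcp_rot: [3.137, -0.001, 1.785]
ft_force: [-1.2, -0.7, 7.8]
finger_gap: 0.0146
grip_force: 59.8
lo t 8.8 z 0.0339 tool dx dy 0.0016 -0.0023 turn -0.013 gap 0.015 F [-1.2 -0.7  7.8] grip 59.8 j [-0.57  0.67  0.27  1.42 -0.19  1.07 -0.05]
t: 9.55
ee_pos: [0.6441, 0.2319, 0.1698]
tcp_rot: [-3.14, 0.0, 1.785]
ft_force: [0.2, -0.1, -2.0]
finger_gap: 0.0144
grip_force: 59.0
tcp [643.9 231.8 169.1] yaw 102.3 lid rect [643.9 232.   74.4 126.   12.3] z [155.8 156.7 157.5] slope [-0.006 -0.006]
co t 9.6 z 0.1691 tool dx dy -0.4523 -0.4162 turn -0.266 gap 0.015 F [ 0.6 -0.2 -2.1] grip 59.0 j [-0.58  0.56  0.29  1.28 -0.16  1.33 -0.08]
```

```bash
echo '[[-0.0383,-0.0191,0,0,0],[-0.0383,-0.0191,0,0,0],[-0.0383,-0.0191,0,0,0],[-0.0383,-0.0191,0,0,0],[-0.0383,-0.0191,0,0,0],[-0.0383,-0.0191,0,0,0],[-0.0383,-0.0191,0,0,0],[-0.0383,-0.0191,0,0,0]]' | python3 -m inch; echo '[[0,0,0,0,0],[0,0,0,0,0]]' | python3 -m inch ; python3 go.py co
```

```text
t: 10.4
ee_pos: [0.5591, -0.1012, 0.1694]
tcp_rot: [-3.139, -0.001, 1.785]
ft_force: [0.9, -1.2, -0.8]
finger_gap: 0.0145
grip_force: 59.1
t: 10.6
ee_pos: [0.5596, -0.1011, 0.1697]
tcp_rot: [-3.139, -0.001, 1.782]
ft_force: [0.2, 1.7, -2.3]
finger_gap: 0.0146
grip_force: 59.1
co t 10.6 z 0.1697 tool dx dy -0.1458 -0.2626 turn -0.269 gap 0.015 F [ 0.2  1.7 -2.3] grip 59.1 j [-0.22  0.31  0.42  1.63 -0.13  1.22  0.44]
```

```bash
echo '[[-0.0208,-0.0375,0,0,0],[-0.0208,-0.0375,0,0,0],[-0.0208,-0.0375,0,0,0],[-0.0208,-0.0375,0,0,0],[-0.0208,-0.0375,0,0,0],[-0.0208,-0.0375,0,0,0],[-0.0208,-0.0375,0,0,0]]' | python3 -m inch; echo '[[0,0,0,-0.135,0],[0,0,0,-0.132,0],[0,0,0,0,0],[0,0,0,0,0],[0,0,0,0,0]]' | python3 -m inch ; python3 go.py co;python3 held.py 333.3 -298.6 62
```

```text
t: 11.3
ee_pos: [0.3346, -0.2972, 0.1703]
tcp_rot: [-3.141, -0.001, 1.788]
ft_force: [0.5, -0.5, -1.9]
finger_gap: 0.0147
grip_force: 59.3
t: 11.8
ee_pos: [0.3356, -0.2971, 0.1705]
tcp_rot: [-3.141, -0.0, 2.051]
ft_force: [-0.7, -0.0, -1.9]
finger_gap: 0.0146
grip_force: 59.4
co t 11.8 z 0.1705 tool dx dy -0.0003 -0.0027 turn -0.000 gap 0.015 F [-0.7 -0.  -1.9] grip 59.4 j [ 0.06  0.03  0.61  1.94 -0.02  1.18  1.16]
tcp [ 335.5 -297.3  170.6] yaw 117.5 lid rect [ 335.2 -296.9   74.5  125.8   27.8] z [156.8 157.6 158.5] slope [-0.004 -0.006]
rim seen 1070 [ 305.7 -248.7   72.2    7.3   27.5]
```

```bash
echo '[[-0.0005,-0.0027,0.03,0,0],[0,0,0.03,0,0],[0,0,0.015,0,0],[0,0,0.006,0,0],[0,0,0,0,0],[0,0,0.003,0,0],[0,0,0,0,0],[0,0,0,0,0]]' | python3 -m inch ; python3 go.py co;echo '[[0,0,0.001,0,0],[0,0,0.001,0,0],[0,0,0,0,0]]' | python3 -m inch;  python3 held.py
```

```text
t: 12.65
ee_pos: [0.3334, -0.2998, 0.0874]
tcp_rot: [3.141, 0.001, 2.052]
ft_force: [0.5, -0.7, -1.2]
finger_gap: 0.0148
grip_force: 59.3
co t 12.7 z 0.0874 tool dx dy 0.0011 0.0004 turn 0.001 gap 0.015 F [ 0.5 -0.7 -1.2] grip 59.3 j [ 0.09  0.15  0.62  2.04 -0.1   0.98  1.25]
t: 12.95
ee_pos: [0.3329, -0.2995, 0.0848]
tcp_rot: [-3.142, -0.0, 2.052]
ft_force: [-0.7, -0.8, -2.0]
finger_gap: 0.0143
grip_force: 59.3
tcp [ 332.9 -299.5   84.8] yaw 117.6 lid rect [ 332.6 -299.3   74.3  125.9   27.5] z [71.  71.8 72.7] slope [-0.003 -0.005]
```

```bash
echo '[[0,0,0.001,0,0],[0,0,0.001,0,0],[0,0,0,0,0]]' | python3 -m inch ; python3 go.py co
```

```text
t: 13.3
ee_pos: [0.333, -0.2996, 0.0838]
tcp_rot: [3.141, -0.0, 2.051]
ft_force: [-5.4, 4.2, 14.5]
finger_gap: 0.0147
grip_force: 61.5
co t 13.3 z 0.0838 tool dx dy 0.0008 0.0008 turn 0.001 gap 0.015 F [-5.4  4.2 14.5] grip 61.5 j [ 0.09  0.15  0.62  2.05 -0.11  0.97  1.25]
```

```bash
echo '[[0,0,-0.001,0,0.014],[0,0,0,0,0.06],[0,0,0,0,0.085],[0,0,0,0,0.085],[0,0,-0.04,0,0.085],[0,0,-0.045,0,0.085],[0,0,0,0,0.085]]' | python3 -m inch 60;echo '[[0,0,0,0.1333,0.085],[0,0,0,0.1333,0.085],[0,0,0,0.1333,0.085],[0,0,0,0.1333,0.085],[0,0,0,0.1333,0.085],[0,0,0,0.1333,0.085],[0,0,0,0.1333,0.085],[0,0,0,0.1333,0.085]]' | python3 -m inch; python3 go.py lq; python3 - <<'E'
from h import *
c=manip.read_camera("wrist"); cv2.imwrite("pics/wrist3.png",c["img"][:,:,::-1]); P=cloud(c).reshape(-1,3)
q=P[(np.hypot(P[:,0]-.3333,P[:,1]+.2986)<.08)&(abs(P[:,2]-.07)<.008)]
print(rect(q[:,:2]),np.median(q[:,2]),np.linalg.lstsq(np.c_[q[:,:2],np.ones(len(q))],q[:,2],rcond=None)[0])
E
```

```text
t: 14.0
ee_pos: [0.3354, -0.3018, 0.174]
tcp_rot: [3.137, 0.007, 2.051]
ft_force: [0.8, -0.8, -0.2]
finger_gap: 0.0852
grip_force: 0.0
t: 14.8
ee_pos: [0.3329, -0.2995, 0.1685]
tcp_rot: [-3.141, 0.0, 0.98]
ft_force: [0.7, 0.3, 0.5]
finger_gap: 0.0851
grip_force: 0.0
lq t 14.8 z 0.1685 tool dx dy 0.2137 -0.0342 turn -0.006 gap 0.085 F [0.7 0.3 0.5] grip 0.0 j [ 0.03  0.03  0.65  1.95 -0.02  1.17  0.1 ]
(333.1417236328125, -299.4051513671875, 74.18476104736328, 126.10401153564453, 27.764537811279297) 0.07085959222728704 [-0.00474158 -0.00314512  0.07147053]
```

View pics/wrist3.png

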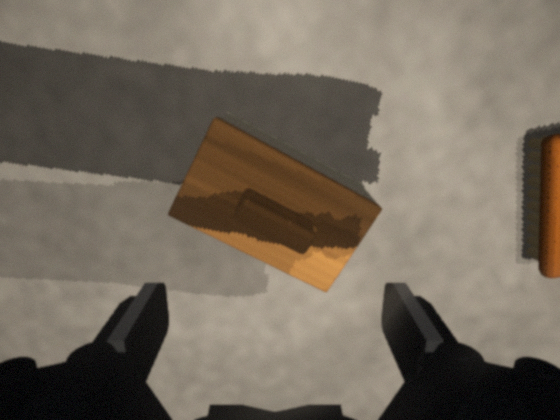

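Oblong lid is seated, centred at about (275,205) px, level and aligned at 27.8°. Next is the square lid.

```bash
echo '[[0.0427,-0.0068,0.006,0,0.085],[0.0427,-0.0068,0.006,0,0.085],[0.0427,-0.0068,0.006,0,0.085],[0.0427,-0.0068,0.006,0,0.085],[0.0427,-0.0068,0.006,0,0.085],[0,0,0,0,0.085],[0,0,0,0,0.085],[0,0,0,0,0.085]]' | python3 -m inch; python3 go.py lq;python3 - <<'E'
from h import *
c=manip.read_camera("wrist"); P=cloud(c).reshape(-1,3)
for z in(.022,.052):
    q=P[(np.hypot(P[:,0]-.4235,P[:,1]+.103)<.075)&(abs(P[:,2]-z)<.005)]
    print(len(q),np.round(rect(q[:,:2]),1),np.median(q[:,2]))
E
```

```text
t: 15.65
ee_pos: [0.4222, -0.1038, 0.1387]
tcp_rot: [-3.141, 0.0, 0.985]
ft_force: [-0.1, -0.1, -0.3]
finger_gap: 0.0849
grip_force: 0.0
lq t 15.7 z 0.1387 tool dx dy 0.0014 0.0007 turn -0.001 gap 0.085 F [-0.1 -0.1 -0.3] grip 0.0 j [-0.22  0.04  0.4   2.01 -0.02  1.1  -0.4 ]
13507 [ 424.  -104.4   91.8   92.2   56.2] 0.020843488660440803
1729 [ 424.4 -104.3   49.3   15.5   56. ] 0.050623918389543575
```

```bash
echo '[[0.0008,0.002,0.037,0,0.085],[0,0,0.037,0,0.085],[0,0,0.034,0,0.06],[0,0,0,0,0.03],[0,0,0,0,0.0],[0,0,0,0,0.0],[0,0,0,0,0.0],[0,0,0,0,0.0]]' | python3 -m inch 60; python3 go.py lq; echo '[[0,0,0,0,0],[0,0,-0.01,0,0],[0,0,-0.045,0,0],[0,0,-0.045,0,0],[0,0,-0.045,0,0],[0,0,0,0,0],[0,0,0,0,0],[0,0,0,0,0]]' | python3 -m inch; python3 held.py; echo '[[0,0,0,-0.125,0],[0,0,0,-0.125,0],[0,0,0,-0.125,0],[0,0,0,-0.125,0],[0,0,0,-0.123,0],[0,0,0,0,0],[0,0,0,0,0]]' | python3 -m inch; python3 go.py cq
```

```text
t: 16.5
ee_pos: [0.4264, -0.1037, 0.0328]
tcp_rot: [3.138, -0.002, 0.985]
ft_force: [-1.3, -1.2, 6.1]
finger_gap: 0.015
grip_force: 59.6
lq t 16.5 z 0.0328 tool dx dy -0.0010 -0.0027 turn -0.001 gap 0.015 F [-1.3 -1.2  6.1] grip 59.6 j [-0.2   0.21  0.4   2.11 -0.11  0.84 -0.32]
t: 17.3
ee_pos: [0.4239, -0.1031, 0.1751]
tcp_rot: [-3.14, 0.001, 0.985]
ft_force: [0.2, 1.1, -3.7]
finger_gap: 0.0149
grip_force: 59.2
tcp [ 423.6 -103.   174.7] yaw 56.5 lid rect [426.9 -99.1  78.5  92.5  56.3] z [162.3 163.2 164. ] slope [-0.006 -0.004]
t: 18.05
ee_pos: [0.424, -0.1032, 0.1749]
tcp_rot: [-3.139, 0.0, 1.605]
ft_force: [0.3, -0.3, -2.3]
finger_gap: 0.0147
grip_force: 59.1
cq t 18.1 z 0.1749 tool dx dy 0.2030 0.0344 turn -0.004 gap 0.015 F [ 0.3 -0.3 -2.3] grip 59.1 j [-0.24  0.    0.41  1.95 -0.    1.19  0.2 ]
```

```bash
echo '[[0.0408,0.0069,0,-0.004,0],[0.0408,0.0069,0,0,0],[0.0408,0.0069,0,0,0],[0.0408,0.0069,0,0,0],[0.0408,0.0069,0,0,0],[0,0,0,0,0],[0,0,0,0,0],[0,0,0,0,0]]' | python3 -m inch; python3 go.py cq; python3 held.py 451.5 100.8 80
```

```text
t: 18.85
ee_pos: [0.4507, 0.1008, 0.1754]
tcp_rot: [-3.141, 0.001, 1.609]
ft_force: [-0.5, 0.2, -1.6]
finger_gap: 0.0143
grip_force: 59.1
cq t 18.9 z 0.1754 tool dx dy -0.0000 0.0008 turn 0.000 gap 0.014 F [-0.5  0.2 -1.6] grip 59.1 j [-0.47  0.07  0.19  1.89 -0.01  1.19 -0.24]
tcp [450.7 100.5 175.5] yaw 92.2 lid rect [450.4 105.7  92.6  78.3   2.5] z [162.5 163.4 164.2] slope [-0.002 -0.006]
rim seen 1753 [450.3 135.2  90.1  18.7   2.3]
```

```bash
echo '[[0.0012,0.001,0.03,0,0],[0,0,0.025,0,0],[0,0,0.01,0,0],[0,0,0.004,0,0],[0,0,0.003,0,0],[0,0,0,0,0],[0,0,0,0,0]]' | python3 -m inch ; python3 go.py cq;echo '[[0,0,0.001,0,0],[0,0,0.001,0,0],[0,0,0,0,0]]' | python3 -m inch;python3 go.py cq
```

```text
t: 19.6
ee_pos: [0.4524, 0.1034, 0.1047]
tcp_rot: [3.14, -0.0, 1.612]
ft_force: [-0.3, 1.2, -1.9]
finger_gap: 0.0145
grip_force: 59.0
cq t 19.6 z 0.1047 tool dx dy -0.0026 -0.0010 turn 0.003 gap 0.015 F [-0.3  1.2 -1.9] grip 59.0 j [-0.47  0.15  0.19  1.97 -0.03  1.02 -0.22]
t: 19.9
ee_pos: [0.4517, 0.1033, 0.1018]
tcp_rot: [3.142, -0.0, 1.613]
ft_force: [0.3, -1.5, -1.4]
finger_gap: 0.0148
grip_force: 59.0
cq t 19.9 z 0.1018 tool dx dy -0.0025 -0.0004 turn 0.003 gap 0.015 F [ 0.3 -1.5 -1.4] grip 59.0 j [-0.47  0.15  0.19  1.98 -0.03  1.02 -0.22]
```

```bash
echo '[[-0.001,0,0.001,0,0],[0,0,0.001,0,0],[0,0,0,0,0]]' | python3 -m inch ; python3 go.py cq
```

```text
t: 20.2
ee_pos: [0.4519, 0.1024, 0.1008]
tcp_rot: [3.141, -0.001, 1.613]
ft_force: [-5.4, -1.4, 10.7]
finger_gap: 0.0147
grip_force: 60.8
cq t 20.2 z 0.1008 tool dx dy -0.0016 -0.0005 turn 0.003 gap 0.015 F [-5.4 -1.4 10.7] grip 60.8 j [-0.47  0.15  0.19  1.98 -0.03  1.02 -0.22]
```

```bash
echo '[[0,0,-0.001,0,0.014],[0,0,0,0,0.06],[0,0,0,0,0.085],[0,0,0,0,0.085],[0,0,-0.04,0,0.085],[0,0,-0.04,0,0.085],[0,0,0,0,0.085],[0,0,0,0,0.085]]' | python3 -m inch 60; python3 go.py ls; python3 - <<'E'
from h import *
c=manip.read_camera("wrist"); cv2.imwrite("pics/wrist4.png",c["img"][:,:,::-1]); P=cloud(c).reshape(-1,3)
q=P[(np.hypot(P[:,0]-.4515,P[:,1]-.1008)<.07)&(abs(P[:,2]-.09)<.006)]
print(rect(q[:,:2]),np.median(q[:,2]),np.linalg.lstsq(np.c_[q[:,:2],np.ones(len(q))],q[:,2],rcond=None)[0])
E
```

```text
t: 21.0
ee_pos: [0.4525, 0.1025, 0.1816]
tcp_rot: [3.139, -0.001, 1.612]
ft_force: [-0.2, 0.4, -0.2]
finger_gap: 0.0848
grip_force: 0.0
ls t 21.0 z 0.1816 tool dx dy -0.1193 0.2285 turn 0.000 gap 0.085 F [-0.2  0.4 -0.2] grip 0.0 j [-0.47  0.06  0.19  1.88 -0.01  1.2  -0.24]
(452.1573486328125, 99.902587890625, 92.39032745361328, 92.68672180175781, 2.3926241397857666) 0.0888468612937685 [ 9.77167791e-05 -7.24851207e-04  8.88663460e-02]
```

View pics/wrist4.png

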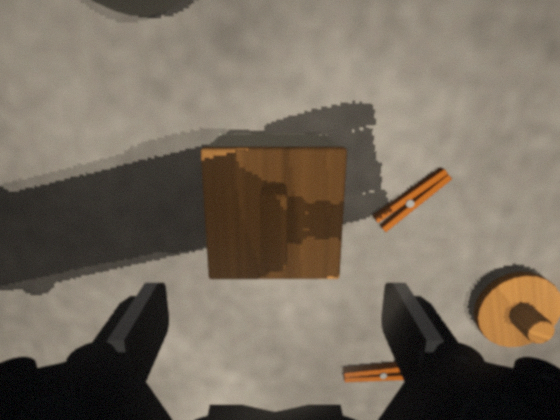

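Square lid is seated at about (275,212) px, level and aligned at 2.4°. The small lid shows at (520,312).

```bash
echo '[[-0.0199,0.0381,0.007,0,0.085],[-0.0199,0.0381,0.007,0,0.085],[-0.0199,0.0381,0.007,0,0.085],[-0.0199,0.0381,0.007,0,0.085],[-0.0199,0.0381,0.007,0,0.085],[-0.0199,0.0381,0.007,0,0.085],[0,0,0,0,0.085],[0,0,0,0,0.085]]' | python3 -m inch; echo '[[0,0,0,0,0.085]]' | python3 -m inch; python3 go.py ls;python3 - <<'E'
from h import *
c=manip.read_camera("wrist"); P=cloud(c).reshape(-1,3)
for z in(.022,.052):
    q=P[(np.hypot(P[:,0]-.6858,P[:,1]+.0072)<.05)&(abs(P[:,2]-z)<.005)]
    print(len(q),np.round(rect(q[:,:2]),1),np.median(q[:,2]))
E
```

```text
t: 21.85
ee_pos: [0.6843, -0.0085, 0.1352]
tcp_rot: [-3.136, 0.001, 1.611]
ft_force: [0.4, 0.2, -0.3]
finger_gap: 0.0851
grip_force: 0.0
t: 21.95
ee_pos: [0.6843, -0.0068, 0.1379]
tcp_rot: [-3.14, -0.001, 1.613]
ft_force: [0.3, -0.2, -0.1]
finger_gap: 0.0851
grip_force: 0.0
ls t 21.9 z 0.1379 tool dx dy -0.0005 0.0015 turn 0.000 gap 0.085 F [ 0.3 -0.2 -0.1] grip 0.0 j [-0.22  0.58  0.29  1.32 -0.16  1.27  0.11]
7337 [686.2  -8.6  76.8  76.8  77.1] 0.02084239730917412
972 [686.4  -8.4  22.9  22.5   2.3] 0.05062826393042635
```

```bash
echo '[[-0.0015,0.002,0.037,0,0.085],[0,0,0.037,0,0.085],[0,0,0.034,0,0.06],[0,0,0,0,0.03],[0,0,0,0,0.0],[0,0,0,0,0.0],[0,0,0,0,0.0],[0,0,0,0,0.0]]' | python3 -m inch 60; python3 go.py ls; echo '[[0,0,0,0,0],[0,0,-0.01,0,0],[0,0,-0.045,0,0],[0,0,-0.045,0,0],[0,0,-0.045,0,0],[0,0,0,0,0],[0,0,0,0,0],[0,0,0,0,0]]' | python3 -m inch; python3 held.py; python3 go.py cs
```

```text
t: 22.8
ee_pos: [0.6893, -0.0087, 0.0343]
tcp_rot: [3.136, -0.0, 1.613]
ft_force: [-0.8, 0.1, 7.5]
finger_gap: 0.0218
grip_force: 59.2
ls t 22.8 z 0.0343 tool dx dy 0.0017 -0.0034 turn 0.000 gap 0.022 F [-0.8  0.1  7.5] grip 59.2 j [-0.21  0.67  0.27  1.41 -0.19  1.08  0.13]
t: 23.6
ee_pos: [0.6867, -0.0088, 0.1753]
tcp_rot: [-3.14, -0.0, 1.612]
ft_force: [0.2, 0.2, -1.2]
finger_gap: 0.0217
grip_force: 58.9
tcp [686.4  -8.9 174.5] yaw 92.4 lid rect [686.1  -7.7  76.3  74.9  41.3] z [160.9 161.7 162.8] slope [-0.006 -0.016]
cs t 23.6 z 0.1745 tool dx dy -0.2046 -0.0642 turn 0.000 gap 0.021 F [-0.7 -0.2 -1.8] grip 58.9 j [-0.22  0.56  0.29  1.27 -0.16  1.34  0.11]
```

```bash
echo '[[-0.0409,-0.0128,0,0,0],[-0.0409,-0.0128,0,0,0],[-0.0409,-0.0128,0,0,0],[-0.0409,-0.0128,0,0,0],[-0.0409,-0.0128,0,0,0],[0,0,0,0,0],[0,0,0,0,0],[0,0,0,0,0]]' | python3 -m inch; python3 go.py cs; python3 held.py 630.8 -216 90
```

```text
t: 24.45
ee_pos: [0.6318, -0.2144, 0.1746]
tcp_rot: [-3.14, -0.001, 1.614]
ft_force: [0.6, 0.3, -1.5]
finger_gap: 0.0214
grip_force: 59.0
cs t 24.4 z 0.1746 tool dx dy -0.0016 -0.0011 turn 0.000 gap 0.021 F [ 0.6  0.3 -1.5] grip 59.0 j [ 0.05  0.52  0.34  1.33 -0.17  1.32  0.44]
tcp [ 632.1 -213.9  174.8] yaw 92.5 lid rect [ 631.5 -212.9   75.9   74.4   43.5] z [160.3 161.2 162.3] slope [-0.005 -0.014]
rim seen 1205 [ 629.8 -193.2   69.9   25.     3.5]
```

```bash
echo '[[-0.0034,-0.0013,0.03,0,0],[0,0,0.02,0,0],[0,0,0.006,0,0],[0,0,0.004,0,0],[0,0,0,0,0],[0,0,0,0,0]]' | python3 -m inch ; python3 go.py cs;python3 held.py 630.8 -216 90;echo '[[0,0,0.001,0,0],[0,0,0,0,0],[0,0,0,0,0]]' | python3 -m inch;python3 go.py cs
```

```text
t: 25.1
ee_pos: [0.6314, -0.2193, 0.117]
tcp_rot: [3.14, 0.001, 1.613]
ft_force: [-0.1, 0.3, -0.7]
finger_gap: 0.0217
grip_force: 59.0
cs t 25.1 z 0.1170 tool dx dy 0.0033 -0.0005 turn 0.000 gap 0.022 F [-0.1  0.3 -0.7] grip 59.0 j [ 0.06  0.56  0.34  1.4  -0.19  1.21  0.46]
tcp [ 631.4 -219.4  117.1] yaw 92.4 lid rect [ 631.  -218.3   76.5   75.2   41.9] z [102.7 103.5 104.6] slope [-0.002 -0.016]
rim seen 597 [ 631.8 -189.3   17.7   63.7   89.4]
t: 25.45
ee_pos: [0.6307, -0.2194, 0.115]
tcp_rot: [3.141, 0.0, 1.612]
ft_force: [0.8, 0.7, -1.0]
finger_gap: 0.0217
grip_force: 59.0
cs t 25.4 z 0.1150 tool dx dy 0.0034 0.0002 turn 0.000 gap 0.022 F [ 0.8  0.7 -1. ] grip 59.0 j [ 0.06  0.56  0.33  1.41 -0.19  1.2   0.46]
```

```bash
echo '[[0.001,0,0.001,0,0],[0,0,0.001,0,0],[0,0,0,0,0]]' | python3 -m inch;python3 go.py cs;echo '[[0,0,0.001,0,0],[0,0,0,0,0]]' | python3 -m inch;python3 go.py cs
```

```text
t: 25.75
ee_pos: [0.6306, -0.2182, 0.1126]
tcp_rot: [-3.141, -0.0, 1.613]
ft_force: [-0.5, -0.5, -1.1]
finger_gap: 0.0219
grip_force: 59.0
cs t 25.8 z 0.1126 tool dx dy 0.0022 0.0003 turn 0.000 gap 0.022 F [-0.5 -0.5 -1.1] grip 59.0 j [ 0.06  0.56  0.33  1.41 -0.19  1.2   0.46]
t: 25.95
ee_pos: [0.6309, -0.2185, 0.1124]
tcp_rot: [3.141, 0.0, 1.612]
ft_force: [-1.4, 0.1, 3.6]
finger_gap: 0.0215
grip_force: 59.2
cs t 25.9 z 0.1124 tool dx dy 0.0025 0.0001 turn 0.000 gap 0.022 F [-1.4  0.1  3.6] grip 59.2 j [ 0.06  0.56  0.33  1.41 -0.19  1.2   0.46]
```

Light contact at the expected height. I'll press a touch more, release, retreat and check everything.

```bash
echo '[[0,0,0.0005,0,0],[0,0,0,0,0],[0,0,0,0,0.05],[0,0,0,0,0.085],[0,0,0,0,0.085],[0,0,-0.04,0,0.085],[0,0,-0.04,0,0.085],[0,0,0,0,0.085]]' | python3 -m inch; echo '[[0,0,0,0,0.085],[0,0,0,0,0.085]]' | python3 -m inch; python3 - <<'E'
from h import *
c=manip.read_camera("wrist"); cv2.imwrite("pics/wrist5.png",c["img"][:,:,::-1]); P=cloud(c).reshape(-1,3)
q=P[(np.hypot(P[:,0]-.6308,P[:,1]+.217)<.05)&(abs(P[:,2]-.1)<.007)]
print(rect(q[:,:2]),np.median(q[:,2]),np.linalg.lstsq(np.c_[q[:,:2],np.ones(len(q))],q[:,2],rcond=None)[0])
c=manip.read_camera("scene"); cv2.imwrite("pics/scene5.png",c["img"][:,:,::-1]);P=cloud(c).reshape(-1,3)
for k,x,y,z in(("s",.6308,-.217,.1),("l",.343,.283,.082),("q",.4515,.1,.09),("o",.333,-.299,.072)):
    q=P[(np.hypot(P[:,0]-x,P[:,1]-y)<.08)&(abs(P[:,2]-z)<.006)]
    if len(q)>20: print(k,np.round(rect(q[:,:2]),1),np.median(q[:,2]),np.round(np.linalg.lstsq(np.c_[q[:,:2],np.ones(len(q))],q[:,2],rcond=None)[0][:2],3))
s=manip.state();print(s["t"],s["ee_pos"])
E
```

```text
t: 26.75
ee_pos: [0.6333, -0.2198, 0.198]
tcp_rot: [3.132, 0.004, 1.612]
ft_force: [0.1, 0.6, 1.3]
finger_gap: 0.0854
grip_force: 0.0
t: 26.95
ee_pos: [0.6301, -0.2181, 0.1901]
tcp_rot: [-3.14, -0.001, 1.612]
ft_force: [-0.5, 0.3, -0.4]
finger_gap: 0.0847
grip_force: 0.0
(630.8609008789062, -218.30218505859375, 77.09086608886719, 77.09230041503906, 38.6303825378418) 0.09886872440170513 [-0.00036887 -0.00374349  0.09829131]
s [ 632.3 -213.5   73.2   76.6   54.6] 0.09929418734002982 [-0.004 -0.013]
l [345.6 284.8 108.4 109.4  44.3] 0.08169005421039555 [-0.012 -0.   ]
q [453.2 102.1  97.4  93.5   2.1] 0.08949597772931597 [-0.003 -0.003]
o [ 333.9 -296.4   79.7  127.5   28.2] 0.07106372359287597 [-0.005 -0.001]
27.05 [ 0.62992036 -0.21802639  0.18962099]
```

View pics/wrist5.png

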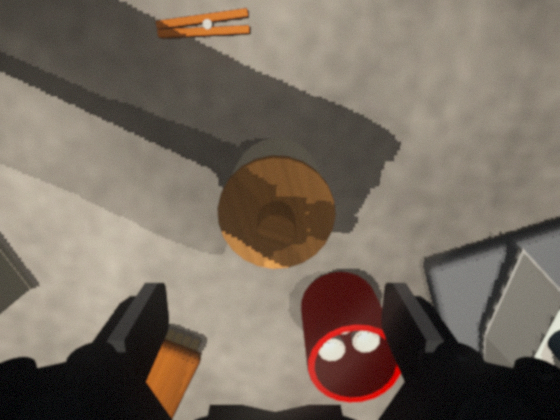

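View pics/scene5.png

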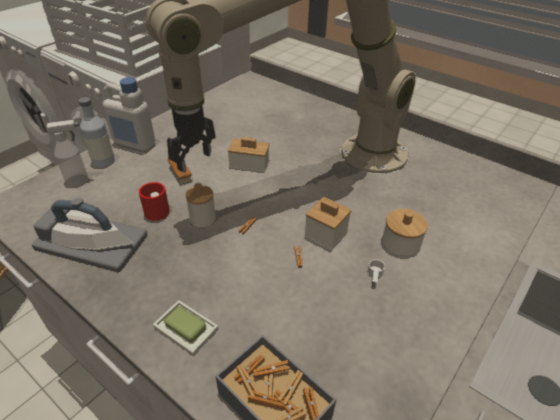

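All four lids are seated level and centred, and nothing else has moved: scene pixels are small (202,195), oblong (248,150), square (328,215) and large (405,227). Handing in.

```bash
python3 -c "from plant import manip; print(manip.sign_off())"
```

```text
the job is handed in; nothing more can be done
None
```

All four lids measured level, centred and fully down on their canisters, the canisters and brush look unmoved in the final picture, and the job was handed in at about 27 s of the 109 s; sign-off returned no verdict.

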